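# Slide a foot-plate blank over the lip into the drill jig

## Robot

A 6-joint arm with a two-finger parallel gripper is mounted at the origin on the work surface. World frame = base frame: x ahead of the robot, y to its left, z up, the work surface at z = 0. Lengths are in m, angles in rad, forces in N, time in s.
With the tool pointing down it reaches from about 0.275 to 0.875 m from the base axis. Payload 12.5 kg.
Tool frame: the origin (TCP) lies midway between the tips of the shut fingers; the grasp point (between the pads) lies 19 mm behind it; z points along the fingers, y is the line along which they close (so a half turn about z gives the same grasp; the last joint's range is limited). The gripper opens to 85 mm and grips with 20 to 120 N. Pads are 22 mm wide; open, the fingers measure 114 mm over their backs; the gripper's body (76 mm by 85 mm) begins 54 mm behind the grasp point. The pads swing forward as they close: fully open they stand 13 mm farther back than shut.
Start: joints at [-1.199, 0.351, 1.652, -0, 1.139, -0.085], TCP at [0.243, -0.494, 0.231] pointing down, gripper open.
Joint ranges: [-2.75, 2.75], [-0.79, 2.1], [0.01, 2.65], [-1.57, 4.71], [0.07, 3.14], [-2.87, 2.87]. Speed limits (rad/s): [2.22, 2.22, 2.79, 3.14, 3.14, 3.14].

## Interface

Orientations are given as [roll, pitch, yaw] about the fixed x, y, z axes, in that order (R = Rz(yaw) Ry(pitch) Rx(roll)).
In Python, from cell import env, imaging gives the robot as it stands.
- The arm moves only by the tool drive_tool, never from a script. Its argument "commands" is a list of rows, each a list of 7 numbers: the shift along the tool's x, y, z in m, then the turn, a rotation vector about the tool's x, y, z in degrees, then the closure, from -1 (fully open) to 1 (shut). In form: [[tx, ty, tz, rx, ry, rz, fingers], ...]. A call has exactly 8 rows; each row shifts and turns the commanded pose from where the row before left it, along the tool's axes as they then stand; what a row does not reach is not made up. A row lasts 1/10 s, in which the tool goes at most 50 mm and 8.59 degrees, less where a joint would pass 70% of its speed; a pose out of reach is approached as far as the arm can. A call is refused whole if a number of a shift passes 0.05 or a number of a turn 8.59, either way. A call with a gripper value outside its range is refused whole. The fingers move at their own pace and stop on an object; "grip_force" is the grip in N (left out, the last holds). Time passes only in rows, so rows that do not move let the fingers close, or fill a call up. It gives the time, the measured TCP pose, the force, the opening and the grip force at its end, in the units of the state.
- env.get_obs(): the state, without advancing time (a new reading comes with each control period).
- imaging.get_image(name): name is "side" or "top" or "wrist"; returns (picture, depth): 480x640x3 uint8, blue, green, red; 480x640 float32, m along the optical axis (not along the pixel's ray), 0 where there is no reading.
- imaging.get_calibration(name): a dict with "intrinsics" (3x3 intrinsics, pixels), "T" (4x4, takes a point from camera to world coordinates); the wrist camera has in their place "T_tool_cam" (4x4, takes a point from camera to tool coordinates, whose origin is the TCP and whose axes are the flange's). Camera axes: x right, y down, z forward; pixel columns grow to the right and rows downward; lengths in m; the calibration is good to about 2 mm. A picture is of the moment at which its call begins: read the wrist's pose just before it. get_calibration takes no time and is no camera call.
- env.hand_in(): hands the job in; it is judged then, once.
The state is a dict: "time_s": time; "joint_positions": joint angles; "dq": joint speeds; "joint_torque": joint torques, N m; "tcp_pos": TCP position; "eef_rot": TCP orientation; "ft_force": force on the tool from outside, world axes, zero at the start; "moment": the same for the moment, N m; "gripper_width": finger opening in m; "grasp_force": force on a finger pad.
Only numpy, scipy, OpenCV 4.12 (cv2) and the standard library are available. Lean on these libraries where they do the work, as an engineer would, in place of code of your own. Each camera call takes 0.05 s, during which the arm holds its last target. There are 200 camera calls.

## Task

Take the foot-plate blank with the two clipped corners from the stock rack and load it in the drill jig for drilling: slide it in clipped end first, over the raised lip and under the bush plate, until it drops fully home and lies flat in the nest behind the lip, then let it be. Leave the other two blanks in the rack and everything else on the bench where it is.

Things in the scene. Friction and masses are not known exactly. Their poses are not given: they have to be found in the camera images.
- blank_mid (a point): Centre (half-way up) of the wanted blank: a loose bare aluminium plate 130 x 60 x 10 mm, 0.2 kg, both corners of one end clipped at 45 degrees by 18 mm (that end is its nose), the other end (tail) square. Its x axis points along the length to the clipped end, y across the width, z up. It starts lying flat in one of the rack's three bays, clipped end out, 53 to 59 mm of it overhanging the mouth.
- blank_nose (a point): Middle of the clipped end edge of the wanted blank, half-way up (65 mm along +x from its centre).
- square_mid (a point): Centre of another loose aluminium blank 130 x 60 x 10 mm, both ends square, in another bay of the rack, one end out; stays there. x axis along its length towards the end that sticks out.
- narrow_mid (a point): Centre of another loose aluminium blank, narrower, 130 x 45 x 10 mm, both ends square, in another bay of the rack, one end out; stays there. x axis along its length towards the end that sticks out.
- rack: Green sheet-steel stock rack fixed to the bench, 95 mm deep (x), 286 mm wide (y), 57 mm high, sheet 3 mm. Origin on the bench under it; its open mouth faces its -x, in the plane x = -45 mm of its frame; its back at x = +50 mm is closed. Shelf top 25 mm above the bench. Three bays side by side, centres at y = -92, 0, +92 mm. Free space under the overhanging ends of the blanks.
- rack_mouth (a point): Middle of the front edge of the rack's shelf, on its top (rack frame x = -45, y = 0, z = 25 mm). The cover over the bays (underside 54 mm, top 57 mm above the bench) and the 3 mm dividers between them start 12 mm behind this mouth.
- jig: Drill jig fixed to the bench. Origin on the bench under the centre of its nest; it is loaded from its -x end, along +x. Flat bed 110 mm wide, top 20 mm above the bench, from x = -157.5 to +90 mm of its frame. On it stand the lip bar, two side cheeks and a bush plate (see the next entries). Hold-down lugs stick out 24 mm beside the bed at x = -5 to +65 mm, up to 21 mm high.
- jig_lip (a point): Middle of the top of the square-edged raised lip bar across the jig's bed: jig frame x = -77.5 to -67.5 mm, rising 10 mm above the bed (30 mm above the bench). A blank laid nose on the lip, underside on the bed's front edge (slope 7 degrees) stays there and can be pushed by its tail; once its middle is past the lip it tips nose down into the nest, unless the pusher holds its tail down.
- jig_nest (a point): Centre of the nest floor behind the lip (jig frame x = 0, y = 0, z = 20 mm). Nest 135 mm long (x -67.5 to +67.5), 65 mm wide, floor level with the bed; its two far corners are filled by 45-degree stops that match a clipped end only. The blank lies in it with about 2.5 mm play all round, its top level with the lip, its clipped end away from the lip.
- jig_mouth (a point): Middle of the entry between the side cheeks, at bed height (jig frame x = -117.5, y = 0, z = 20 mm). Cheeks 16 mm thick, 65 mm apart, 48 mm high above the bed, from here to x = +87.5 mm: fingers beside a blank do not fit between them. In front of here they flare outwards over another 20 mm (to x = -138, |y| up to 50 mm).
- jig_bush (a point): Top middle of the bush plate that roofs the nest (12 mm thick, jig frame x = -22.5 to +82.5 mm, 97 mm wide): underside 48 mm above the bed, top 80 mm above the bench, its drill bushes and screw heads up to 86 mm.
- sanding_block: Loose cork sanding block 90 x 50 x 30 mm between jig and rack, towards the robot, origin under its centre, length along its x. Not to be disturbed.
- jar: Loose lidded jar, 64 mm across, 85 mm high, between jig and rack, origin under its centre. Not to be disturbed.
- tin: Loose small tin, 42 mm across, 55 mm high, on the robot's side of the rack, origin under its centre. Not to be disturbed.
- carton: Loose cardboard carton 70 x 50 x 45 mm behind the rack, origin under its centre, length along its x. Not to be disturbed.
- tube: Loose square aluminium tube 200 x 40 x 40 mm with four bolts standing 26 mm out of its top, at the back of the bench, origin under its centre, length along its x. Not to be disturbed.
- spanner: Loose open-ended spanner 200 mm long lying at the right side. Not to be disturbed.
Not all that is in view belongs to the job. What is shaped like the part that bears narrow_mid but turquoise is not meant. What is shaped like the part that bears square_mid but brown is not meant.

How it is judged:
On the way, in this order (a step that is already met when the one before it is completed fails the run):
1. the clipped blank is drawn clear of the rack (x of blank_mid in the frame of rack below -0.115 m), for 0.1 s.
2. the clipped end lies over the jig's lip, the rest of the blank still in front of it (x of blank_nose in the frame of jig above -0.075 m and x of blank_mid in the frame of jig below -0.07 m and y of blank_nose in the frame of jig between -0.012 and 0.012 m and z of blank_nose in the frame of jig between 0.03 and 0.058 m), for 0.05 s.
At the end, for the whole second after the job is handed in: the clipped blank lies at rest in the jig's nest, clipped end at the far stops, its centre within 4.5 mm of the nest's centre each way, flat on the floor (under 2.5 mm high, under 1.4 degrees of tilt); the square and the narrow blank are still in the rack (x of blank_nose in the frame of jig above 0.058 m and x of blank_mid in the frame of jig between -0.0045 and 0.0045 m and y of blank_mid in the frame of jig between -0.0045 and 0.0045 m and z of blank_mid in the frame of jig below 0.0275 m and angle between blank_mid's own z axis and vertical below 0.025 rad and linear speed of blank below 0.02 m/s and x of each of square_mid, narrow_mid in the frame of rack above -0.055 m); the robot touches nothing.
It fails at once if one of the other two blanks is shifted by more than 15 mm (distance of any of square_mid, narrow_mid from where it was at the start of the episode above 0.015 m).
It fails at once if a bystander on the bench is shifted by more than 15 mm (distance of any of sanding_block, jar, tin, carton, tube, spanner from where it was at the start of the episode above 0.015 m).
It also fails if it takes over 61 s, if anything falls off the work surface, if the arm or the gripper's body presses on something with over 40 N, if the wrist force passes 120 N, or if a joint passes its speed limit or range.

## Working session

There is one attempt and no reset: what is moved stays moved. The work goes in short steps, Python scripts to look and compute and a tool call to move; the robot and the scene stay as the last step left them, time stands still between calls to the robot, and variables do not carry over. Pictures are saved under pics/ and viewed, at most 10 in all, crops included, and the job is handed in when it is done.

Besides the shell and the picture viewer there is one more tool, called as name([rows], argument=value, ...), one row to a line, values as JSON. drive_tool: Moves the arm, as the interface text tells. Its arguments: {"type":"object","properties":{"commands":{"type":"array"},"grip_force":{"type":"number"}},"required":["commands"]}

```bash
ls; mkdir -p pics; cat > h.py <<'E'
import numpy as np, cv2
from cell import env, imaging
def cap(n):
    o=env.get_obs(); im,d=imaging.get_image(n); c=imaging.get_calibration(n)
    return o,im,d,c
E
python3 - <<'E'
from h import *
print(env.get_obs())
for n in("top","side"):
    o,im,d,c=cap(n); np.savez(n+".npz",im=im,d=d,K=c["intrinsics"],T=c["T"]); cv2.imwrite(f"pics/{n}0.png",im)
    print(n,c)
E
```

```text
pics
{'time_s': 0.0, 'joint_positions': array([-1.19858714e+00,  3.51223801e-01,  1.65243724e+00, -2.78239113e-05,
        1.13909284e+00, -8.45745531e-02]), 'dq': array([ 0.00030834,  0.00068845,  0.00012386,  0.00021575, -0.00138821,
        0.00076804]), 'joint_torque': array([ 1.88045924e-03, -5.06094396e+01, -2.91398245e+01,  4.84005045e-05,
        4.55324276e-03, -1.32269039e-05]), 'tcp_pos': array([ 0.24249221, -0.4932836 ,  0.23076023]), 'eef_rot': array([-3.14043345e+00, -7.29254193e-05,  4.56795355e-01]), 'ft_force': array([ 0.46035448, -1.01668324,  0.72357298]), 'moment': array([-0.04028959,  0.01136956, -0.03418023]), 'grasp_force': 0.0, 'gripper_width': 0.08551220122250056}
top {'intrinsics': array([[455.60575731,   0.        , 322.18328867],
       [  0.        , 455.60575731, 240.9455819 ],
       [  0.        ,   0.        ,   1.        ]]), 'T': array([[-0.02333603, -0.98384909,  0.17747226,  0.37690531],
       [-0.9997264 ,  0.022681  , -0.00571904, -0.08486684],
       [ 0.00160142, -0.17755716, -0.98410919,  1.05982293],
       [ 0.        ,  0.        ,  0.        ,  1.        ]])}
side {'intrinsics': array([[501.8560083 ,   0.        , 329.07137451],
       [  0.        , 501.8560083 , 242.19580553],
       [  0.        ,   0.        ,   1.        ]]), 'T': array([[-0.98610174, -0.07865313,  0.14634562,  0.33516167],
       [-0.16576438,  0.52516513, -0.8346998 ,  0.95001747],
       [-0.01120386, -0.84735782, -0.53090413,  0.72634547],
       [ 0.        ,  0.        ,  0.        ,  1.        ]])}
```

View pics/top0.png

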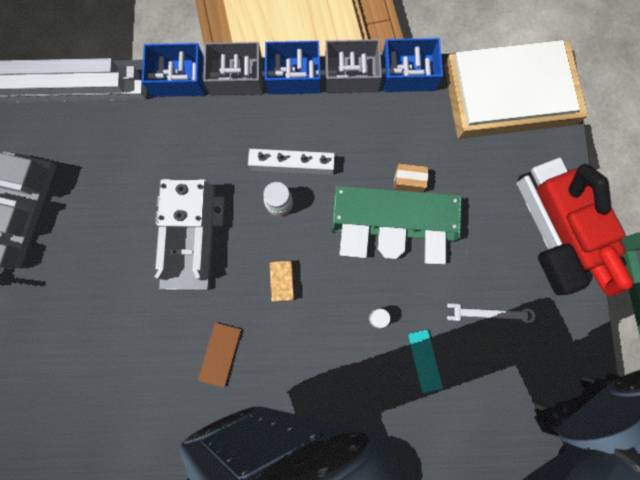

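View pics/side0.png

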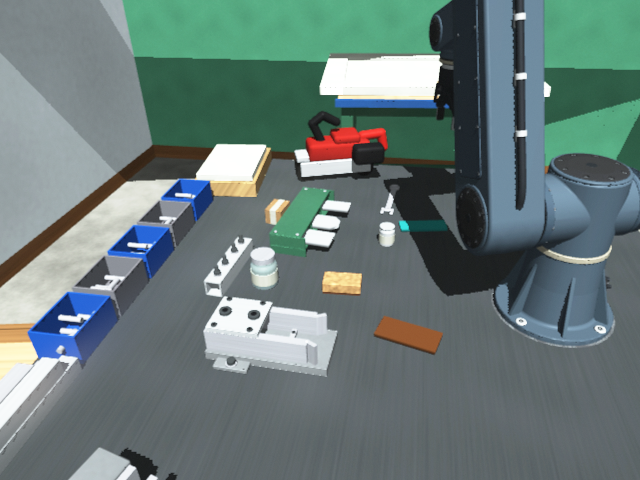

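The top view shows the rack around (397,212), with the clipped blank in the middle bay at (392,243), the square one on the left and the narrow one on the right. The jig is around (182,235), with its entry towards the robot. The side view agrees with this.

```bash
cat >> h.py <<'E'
def load(n):
    z=np.load(n+".npz"); return z["im"],z["d"],z["K"],z["T"]
def cloud(d,K,T):
    v,u=np.mgrid[:d.shape[0],:d.shape[1]]
    P=np.stack([(u-K[0,2])/K[0,0]*d,(v-K[1,2])/K[1,1]*d,d],-1)@T[:3,:3].T+T[:3,3]
    P[d<=0]=np.nan; return P
def plane(uv,z,K,T):
    uv=np.atleast_2d(np.asarray(uv,float)); r=np.c_[(uv-K[[0,1],[2,2]])/K[0,0],np.ones(len(uv))]@T[:3,:3].T
    return T[:3,3]+r*((z-T[2,3])/r[:,2])[:,None]
def rect(m,z,K,T):
    c=max(cv2.findContours(m.astype(np.uint8),cv2.RETR_EXTERNAL,cv2.CHAIN_APPROX_NONE)[0],key=cv2.contourArea)[:,0]
    X=plane(c,z,K,T)[:,:2]; return X,cv2.minAreaRect((X*1000).astype(np.float32))
E
python3 - <<'E'
from h import *
np.set_printoptions(precision=4,suppress=True)
im,d,K,T=load("top"); P=cloud(d,K,T); g=im.min(2); hsv=cv2.cvtColor(im,cv2.COLOR_BGR2HSV)
def box(u0,u1,v0,v1):
    m=np.zeros(g.shape,bool); m[v0:v1,u0:u1]=1; return m
z=P[...,2]
print("bench z",np.nanmedian(z[300:340,250:350]))
# green rack top
m=box(320,475,175,245)&(hsv[...,0]>50)&(hsv[...,0]<95)&(hsv[...,1]>80)&(abs(z-.057)<.008)
X,r=rect(m,.057,K,T);print("rack top",r,cv2.boxPoints(r),np.nanmedian(z[m]))
for n,b in dict(sq=(335,372,220,262),cl=(374,410,222,264),na=(420,450,224,268)).items():
    m=box(*b)&(g>150); X,r=rect(m,.035,K,T); print(n,r,np.nanmedian(z[m]),"minx",X[:,0].min()); print(cv2.boxPoints(r))
m=box(150,212,170,232)&(abs(z-.080)<.006)
X,r=rect(m,.080,K,T);print("bush",r,np.nanmedian(z[m]),m.sum());print(cv2.boxPoints(r))
m=box(145,215,222,295)&(abs(z-.068)<.005)
for c in cv2.findContours(m.astype(np.uint8),cv2.RETR_EXTERNAL,cv2.CHAIN_APPROX_NONE)[0]:
    if len(c)>20:
        r=cv2.minAreaRect((plane(c[:,0],.068,K,T)[:,:2]*1000).astype(np.float32));print("cheek",r);print(cv2.boxPoints(r))
m=box(145,230,222,300)&(abs(z-.020)<.006)&(g>90)
X,r=rect(m,.020,K,T);print("bed",r,m.sum());print(cv2.boxPoints(r))
a=im[170:300,140:235];b=im[180:275,325:470]
cv2.imwrite("pics/c1.png",np.hstack([cv2.resize(a,(400,548),interpolation=2),cv2.resize(b,(400,548),interpolation=2)]))
E
```

```text
bench z 7.30615533208745e-05
rack top ((622.45458984375, -261.58428955078125), (286.05010986328125, 96.69917297363281), 84.0445556640625) [[ 559.5264 -398.8209]
 [ 655.7036 -408.8539]
 [ 685.3828 -124.3477]
 [ 589.2056 -114.3146]] 0.05713645146109558
sq ((562.0244140625, -163.080078125), (61.83898162841797, 75.52815246582031), 82.26551055908203) 0.034914316098568876 minx 0.5224303855729582
[[ 520.4426 -188.6359]
 [ 595.2837 -198.8007]
 [ 603.6062 -137.5243]
 [ 528.7651 -127.3595]]
cl ((554.6873168945312, -249.00868225097656), (61.83255386352539, 72.18122863769531), 86.81370544433594) 0.03484752798219981 minx 0.5185645194005725
[[ 516.9341 -277.8712]
 [ 589.0038 -281.8832]
 [ 592.4406 -220.1462]
 [ 520.3708 -216.1342]]
na ((542.5128173828125, -347.9529113769531), (45.85773468017578, 76.7752456665039), 86.36742401123047) 0.034750512656791854 minx 0.5045675292268943
[[ 502.7496 -368.4036]
 [ 579.3706 -373.2679]
 [ 582.276  -327.5023]
 [ 505.655  -322.6379]]
bush ((648.5433349609375, 220.24575805664062), (98.77408599853516, 105.48528289794922), 87.95103454589844) 0.08049869972445639 1902
[[594.0687 172.776 ]
 [699.4865 169.0045]
 [703.018  267.7155]
 [597.6002 271.487 ]]
cheek ((540.9386596679688, 265.1083984375), (18.00604248046875, 113.74820709228516), 88.13093566894531)
[[483.8012 257.9651]
 [597.4889 254.2552]
 [598.0762 272.2516]
 [484.3884 275.9616]]
cheek ((540.0104370117188, 183.4348907470703), (119.90714263916016, 22.209169387817383), 1.3211729526519775)
[[479.8168 193.1542]
 [480.3289 170.9509]
 [600.2041 173.7156]
 [599.692  195.9189]]
bed ((501.5411682128906, 226.38389587402344), (109.1402587890625, 80.06710815429688), 87.20608520507812) 1003
[[458.8953 173.83  ]
 [538.8672 169.9272]
 [544.1871 278.9378]
 [464.2151 282.8405]]
```

View pics/c1.png

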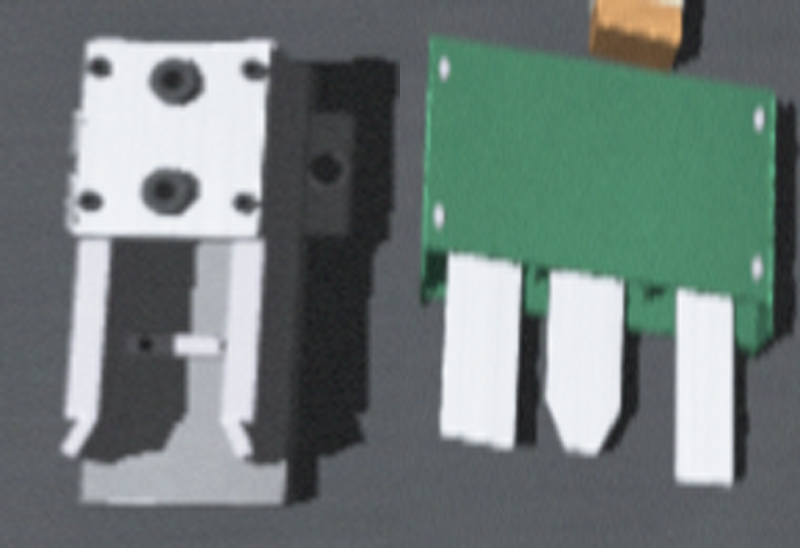

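The crop shows a bright bush plate, flared cheeks and the front of the bed. The rack holds the clipped blank in the middle. Next I'll fit the blank's edges more closely and locate the bystanders.

```bash
cat >> h.py <<'E'
from scipy.spatial.transform import Rotation as Ro
def go(p,yaw,pitch=0.):
    "pitch = nose-up tilt of tool x (deg), yaw deg; prints rotation first, then shift in turned tool frame"
    o=env.get_obs(); R0=Ro.from_euler("xyz",o["eef_rot"])
    R1=Ro.from_euler("xyz",[180,-pitch,yaw],degrees=True)
    np.set_printoptions(precision=4,suppress=True)
    print("t",o["time_s"],"tcp",o["tcp_pos"],"rpy",np.degrees(o["eef_rot"]),"w",o["gripper_width"],"F",o["ft_force"],"gf",o["grasp_force"])
    print("turn deg (tool)",np.degrees((R0.inv()*R1).as_rotvec()),"shift mm after",1000*R1.inv().apply(np.array(p)-o["tcp_pos"]),"shift mm unturned",1000*R0.inv().apply(np.array(p)-o["tcp_pos"]))
E
python3 - <<'E'
from h import *
np.set_printoptions(precision=4,suppress=True)
im,d,K,T=load("top"); P=cloud(d,K,T); g=im.min(2); z=P[...,2]
def fit(n,m,zz,x0,x1,yaw0):
    X,_=rect(m,zz,K,T); c=X.mean(0); a=np.radians(yaw0)
    for _ in range(3):
        R=np.array([[np.cos(a),np.sin(a)],[-np.sin(a),np.cos(a)]]); Y=X@R.T
        s=(Y[:,0]>Y[:,0].min()+x0)&(Y[:,0]<Y[:,0].min()+x1); mid=np.median(Y[s,1])
        k=[np.polyfit(Y[s&(q*(Y[:,1]-mid)>.01),0],Y[s&(q*(Y[:,1]-mid)>.01),1],1) for q in(-1,1)]
        a+=np.arctan((k[0][0]+k[1][0])/2)
    R=np.array([[np.cos(a),np.sin(a)],[-np.sin(a),np.cos(a)]]); Y=X@R.T
    s=(Y[:,0]>Y[:,0].min()+x0)&(Y[:,0]<Y[:,0].min()+x1); mid=np.median(Y[s,1])
    lo=np.median(Y[s&(Y[:,1]<mid-.01),1]);hi=np.median(Y[s&(Y[:,1]>mid+.01),1])
    xe=np.median(np.sort(Y[abs(Y[:,1]-(lo+hi)/2)<.01,0])[:4])
    print(n,"yaw",np.degrees(a),[np.degrees(np.arctan(q[0])) for q in k],"width",hi-lo,"end mid",R.T@[xe,(lo+hi)/2])
def box(u0,u1,v0,v1):
    m=np.zeros(g.shape,bool); m[v0:v1,u0:u1]=1; return m
for n,b,x0 in(("sq",(335,372,220,262),.008),("cl",(374,410,222,264),.023),("na",(420,450,224,268),.008)):
    fit(n,box(*b)&(g>150)&(z<.045),.035,x0,.055,-5)
fit("bush",box(150,212,170,232)&(abs(z-.080)<.006),.08,.01,.095,-2)
m=box(145,230,222,300)&(abs(z-.020)<.006)&(g>60); fit("bed",m,.02,.004,.07,-2)
for n,b in dict(block=(265,298,255,305),jar=(258,296,176,220),tin=(362,396,302,332),brown=(190,250,315,395)).items():
    q=box(*b)&(z>.006); print(n,np.nanpercentile(P[q],[3,50,97],axis=0).ravel())
go([.551,-.250,.12],-4)
E
```

```text
Traceback (most recent call last):
TypeError: expected non-empty vector for x
```

```bash
cat > fit.py <<'E'
from h import *
np.set_printoptions(precision=4,suppress=True)
im,d,K,T=load("top"); P=cloud(d,K,T); g=im.min(2); z=P[...,2]
def fit(n,m,zz,x0,x1,yaw0):
    X,_=rect(m,zz,K,T); a=np.radians(yaw0)
    for _ in range(4):
        R=np.array([[np.cos(a),np.sin(a)],[-np.sin(a),np.cos(a)]]); Y=X@R.T
        s=(Y[:,0]>Y[:,0].min()+x0)&(Y[:,0]<Y[:,0].min()+x1); mid=(Y[s,1].min()+Y[s,1].max())/2
        S=[Y[s&(q*(Y[:,1]-mid)>.012)] for q in(-1,1)]
        k=[np.polyfit(q[:,0],q[:,1],1)[0] for q in S]; lo,hi=[np.median(q[:,1]) for q in S]
        xe=np.median(np.sort(Y[abs(Y[:,1]-(lo+hi)/2)<.01,0])[:4]); e=R.T@[xe,(lo+hi)/2]
        a+=np.arctan(sum(k)/2)
    print(n,"yaw",np.degrees(a),np.degrees(np.arctan(k)),"width",hi-lo,"end mid",e)
    return e,a
def box(u0,u1,v0,v1):
    m=np.zeros(g.shape,bool); m[v0:v1,u0:u1]=1; return m
E
python3 - <<'E'
from fit import *
for n,b,x0 in(("sq",(335,372,220,262),.008),("cl",(374,410,222,264),.023),("na",(420,450,224,268),.008)):
    fit(n,box(*b)&(g>150)&(z<.045),.035,x0,.055,-5)
fit("bush",box(150,212,170,232)&(abs(z-.080)<.006),.08,.01,.095,-2)
m=box(145,230,222,300)&(abs(z-.020)<.006)&(g>60); fit("bed",m,.02,.004,.07,-2)
for n,b in dict(block=(265,298,255,305),jar=(258,296,176,220),tin=(362,396,302,332),brown=(190,250,315,395)).items():
    q=box(*b)&(z>.006); print(n,np.nanpercentile(P[q],[3,50,97],axis=0).ravel())
go([.551,-.250,.12],-4)
E
```

```text
sq yaw -6.971992233173685 [ 0.6163 -0.6163] width 0.0596191627536929 end mid [ 0.525  -0.1585]
cl yaw -6.648556999343773 [-0.6274  0.6274] width 0.059668900240834405 end mid [ 0.5191 -0.244 ]
na yaw -3.8556135314080136 [-0.223  0.223] width 0.045546978681872574 end mid [ 0.5048 -0.3453]
bush yaw -1.9894439223954665 [ 0.3187 -0.3187] width 0.09602534519141934 end mid [0.5964 0.2224]
bed yaw 13.804239740748015 [ 8.2794 -3.0861] width 0.07636914247991183 end mid [0.4617 0.2258]
block [ 0.4321 -0.0207  0.0249  0.4746  0.0022  0.03    0.5169  0.0268  0.0336]
jar [ 0.6313 -0.02    0.0156  0.6524  0.0068  0.0834  0.6857  0.0342  0.088 ]
tin [ 0.3679 -0.2304  0.0261  0.3867 -0.2114  0.0542  0.4042 -0.1942  0.0583]
brown [0.2541 0.1102 0.007  0.3138 0.1454 0.0102 0.3738 0.1815 0.0137]
t 0.1 tcp [ 0.2425 -0.4933  0.2308] rpy [-179.9421   -0.0038   26.1745] w 0.08556112416442892 F [-0.189   0.1381 -0.6782] gf 0.0
turn deg (tool) [-0.0576  0.0115 30.1745] shift mm after [ 290.7633 -264.2464  110.8225] shift mm unturned [384.1766 -82.1809 110.9312]
```

drive_tool([
  [0,0,0,0,0,8.2,-0.65],
  [0,0,0,0,0,8.2,-0.65],
  [0,0,0,0,0,8.2,-0.65],
  [0,0,0,0,0,8.2,-0.65],
  [0.034,-0.034,0,0,0,0,-0.65],
  [0.034,-0.034,0,0,0,0,-0.65],
  [0.034,-0.034,0,0,0,0,-0.65],
  [0.034,-0.034,0,0,0,0,-0.65],
], grip_force=80)

```text
time_s: 0.9
tcp_pos: [0.3945, -0.3728, 0.2311]
eef_rot: [-3.141, 0.0, -0.116]
ft_force: [-0.3, -0.2, 0.1]
gripper_width: 0.0706
grasp_force: 0.0
```

drive_tool([
  [0.034,-0.034,0.01,0,0,0,-0.65],
  [0.034,-0.034,0.01,0,0,0,-0.65],
  [0.034,-0.034,0.01,0,0,0,-0.65],
  [0.034,-0.034,0.01,0,0,0,-0.65],
  [0,0,0.03,0,0,0,-0.65],
  [0,0,0.03,0,0,0,-0.65],
  [0,0,0,0,0,0,-0.65],
  [0,0,0,0,0,0,-0.65],
])

```text
time_s: 1.7
tcp_pos: [0.5441, -0.2549, 0.1316]
eef_rot: [-3.141, 0.001, -0.116]
ft_force: [0.3, 0.4, 0.1]
gripper_width: 0.0705
grasp_force: 0.0
```

```bash
python3 - <<'E'
from h import *
go([.552,-.248,.010],-6.6)
o,im,d,c=cap("wrist"); print(c); cv2.imwrite("pics/w1.png",im)
np.savez("wrist.npz",im=im,d=d,K=c["intrinsics"],Tt=c["T_tool_cam"],p=o["tcp_pos"],r=o["eef_rot"])
E
```

```text
t 1.7 tcp [ 0.5441 -0.2549  0.1316] rpy [-179.9836    0.0377   -6.6391] w 0.07054846049000359 F [0.2643 0.4031 0.1467] gf 0.0
turn deg (tool) [-0.0164  0.0377 -0.0391] shift mm after [  7.0336  -7.7576 121.6374] shift mm unturned [  7.1083  -7.7277 121.635 ]
{'intrinsics': array([[349.9985,   0.    , 320.1422],
       [  0.    , 349.9985, 239.6696],
       [  0.    ,   0.    ,   1.    ]]), 'T_tool_cam': array([[ 0.0005, -0.9589, -0.2839,  0.0731],
       [ 1.    ,  0.0004,  0.0005,  0.0009],
       [-0.0003, -0.2839,  0.9589, -0.1412],
       [ 0.    ,  0.    ,  0.    ,  1.    ]])}
```

View pics/w1.png

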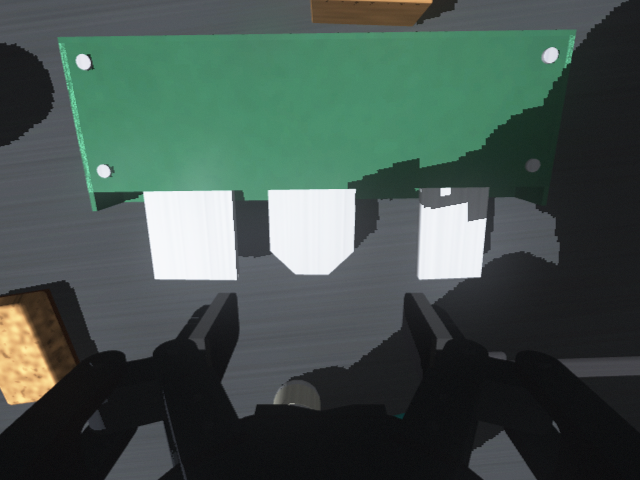

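The wrist view shows the blank nose at (297–328,274) and its sides at columns 268 and 355, with the fingers ahead of it. I'll cross-check this against the top view.

```bash
cat >> h.py <<'E'
def wristT(o,c): 
    M=np.eye(4); M[:3,:3]=Ro.from_euler("xyz",o["eef_rot"]).as_matrix(); M[:3,3]=o["tcp_pos"]; return M@c["T_tool_cam"]
E
python3 - <<'E'
from h import *
f=np.load("wrist.npz"); o=dict(eef_rot=f["r"],tcp_pos=f["p"]); T=wristT(o,dict(T_tool_cam=f["Tt"])); K=f["K"]; im=f["im"]
g=im.min(2)>170; m=np.zeros(g.shape,bool); m[190:290,255:365]=g[190:290,255:365]
X,_=rect(m,.035,K,T); a=np.radians(-6.6); R=np.array([[np.cos(a),np.sin(a)],[-np.sin(a),np.cos(a)]]); Y=X@R.T
x0=Y[:,0].min(); s=(Y[:,0]>x0+.022)&(Y[:,0]<x0+.06); mid=(Y[s,1].max()+Y[s,1].min())/2
S=[Y[s&(q*(Y[:,1]-mid)>.015)] for q in(-1,1)]
print(x0,[ (np.polyfit(q[:,0],q[:,1],1)[0]*57.3,np.median(q[:,1])) for q in S]); lo,hi=[np.median(q[:,1]) for q in S]
e=R.T@[x0,(lo+hi)/2]; print("width",hi-lo,"nose",e); go(np.r_[e+R.T@[.033,0],.010],-6.6)
E
```

```text
0.5463474532411167 [(np.float64(0.013205286038526023), np.float64(-0.2149826470527746)), (np.float64(-0.3555116098317804), np.float64(-0.1561018952819276))]
width 0.05888075177084698 nose [ 0.52140098 -0.24710826]
t 1.75 tcp [ 0.5446 -0.2553  0.1326] rpy [179.9713  -0.0689  -6.6486] w 0.07084055121041478 F [-0.8998  0.1133  0.5997] gf 0.0
turn deg (tool) [ 0.0287 -0.0689 -0.0487] shift mm after [  9.0296  -5.4776 122.5937] shift mm unturned [  8.8775  -5.5466 122.6017]
```

drive_tool([
  [0.008,-0.006,0,0,0,0,-0.65],
  [0,0,0.03,0,0,0,-0.65],
  [0,0,0.03,0,0,0,-0.65],
  [0,0,0.03,0,0,0,-0.65],
  [0,0,0.02,0,0,0,-0.65],
  [0,0,0.011,0,0,0,-0.65],
  [0,0,0,0,0,0,-0.65],
  [0,0,0,0,0,0,-0.65],
])

```text
time_s: 2.55
tcp_pos: [0.5537, -0.2501, 0.0116]
eef_rot: [3.141, -0.002, -0.116]
ft_force: [0.2, -1.2, 0.5]
gripper_width: 0.0704
grasp_force: 0.0
```

drive_tool([
  [0,0,0,0,0,0,0],
  [0,0,0,0,0,0,0],
  [0,0,0,0,0,0,0],
  [0,0,0,0,0,0,0],
  [0,0,0,0,0,0,0],
  [0,0,0,0,0,0,0],
  [0,0,0,0,0,0,0],
  [0,0,0,0,0,0,0],
])

```text
time_s: 3.35
tcp_pos: [0.5537, -0.2502, 0.0122]
eef_rot: [3.141, -0.002, -0.116]
ft_force: [-1.4, 2.0, 7.6]
gripper_width: 0.058
grasp_force: 83.7
```

drive_tool([
  [0,0,-0.005,0,0,0,0.2],
  [-0.01,0,0,0,0,0,0.2],
  [-0.02,0,0,0,0,0,0.2],
  [-0.02,0,0,0,0,0,0.2],
  [-0.02,0,0,0,0,0,0.2],
  [-0.018,0,0,0,0,0,0.2],
  [0,0,0,0,0,0,0.2],
  [0,0,0,0,0,0,0.2],
], grip_force=100)

```text
time_s: 4.15
tcp_pos: [0.4654, -0.2398, 0.0156]
eef_rot: [3.141, -0.001, -0.116]
ft_force: [0.4, 0.1, -2.5]
gripper_width: 0.0577
grasp_force: 106.7
```

drive_tool([
  [0,0,-0.03,0,0,0,0.2],
  [0,0,-0.04,0,0,0,0.2],
  [0,0,-0.04,0,0,0,0.2],
  [0,0,-0.04,0,0,0,0.2],
  [0,0,-0.04,0,0,0,0.2],
  [0,0,0,0,0,0,0.2],
  [0,0,0,0,0,0,0.2],
  [0,0,0,0,0,0,0.2],
])

```text
time_s: 4.95
tcp_pos: [0.4651, -0.2392, 0.2041]
eef_rot: [-3.141, 0.002, -0.115]
ft_force: [1.2, -0.2, -1.6]
gripper_width: 0.0578
grasp_force: 108.0
```

```bash
python3 - <<'E'
from h import *
go([.532,.40,.15],0)
for n in("wrist","side"):
    o,im,d,c=cap(n); cv2.imwrite(f"pics/{n}2.png",im)
a,b=[cv2.imread(f"pics/{n}2.png") for n in("wrist","side")]
cv2.imwrite("pics/ws2.png",np.hstack([cv2.resize(a,(400,300)),cv2.resize(b[90:390,200:600],(400,300))]))
E
```

```text
t 4.95 tcp [ 0.4651 -0.2392  0.2041] rpy [-179.9502    0.101    -6.616 ] w 0.05784972001480325 F [ 1.2306 -0.1653 -1.5863] gf 107.99473643302917
turn deg (tool) [-0.0556  0.098  -6.616 ] shift mm after [  66.9109 -639.2285   54.0659] shift mm unturned [  -7.0875 -642.6335   54.6375]
```

View pics/ws2.png

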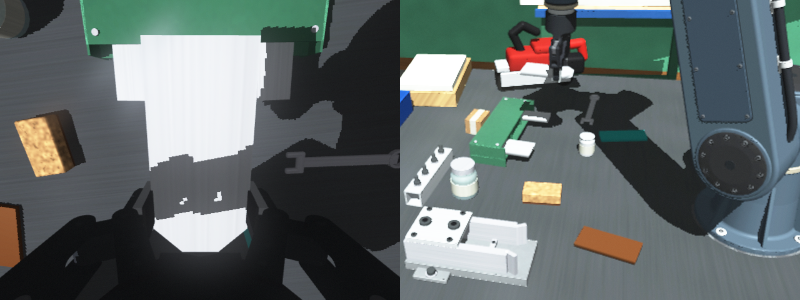

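drive_tool([
  [0,0,0,0,0,-4.6,0.2],
  [0.004,-0.02,0,0,0,0,0.2],
  [0.004,-0.035,0,0,0,0,0.2],
  [0.004,-0.045,0,0,0,0,0.2],
  [0.004,-0.045,0,0,0,0,0.2],
  [0.004,-0.045,0,0,0,0,0.2],
  [0.004,-0.045,0,0,0,0,0.2],
  [0.004,-0.045,0,0,0,0,0.2],
])

```text
time_s: 5.85
tcp_pos: [0.5029, 0.0411, 0.2044]
eef_rot: [3.142, 0.001, -0.036]
ft_force: [0.4, -0.4, -0.9]
gripper_width: 0.0574
grasp_force: 107.9
```

drive_tool([
  [0.003,-0.045,0,0,0,0,0.2],
  [0.003,-0.045,0,0,0,0,0.2],
  [0.003,-0.045,0,0,0,0,0.2],
  [0.003,-0.045,0,0,0,0,0.2],
  [0.003,-0.045,0,0,0,0,0.2],
  [0.002,-0.045,0,0,0,0,0.2],
  [0,-0.045,0,0,0,0,0.2],
  [0,-0.03,0,0,0,0,0.2],
])

```text
time_s: 6.65
tcp_pos: [0.5318, 0.3861, 0.2037]
eef_rot: [3.141, 0.002, -0.034]
ft_force: [-0.4, -0.4, -2.5]
gripper_width: 0.0579
grasp_force: 107.9
```

drive_tool([
  [0,0,0.03,0,0,0,0.2],
  [0,0,0.04,0,0,0,0.2],
  [0,0,0.04,0,0,0,0.2],
  [0,0,0.04,0,0,0,0.2],
  [0,0,0.03,0,0,0,0.2],
  [0,0,0.01,0,0,0,0.2],
  [0,0,0,0,0,0,0.2],
  [0,0,0,0,0,0,0.2],
])

```text
time_s: 7.45
tcp_pos: [0.5332, 0.3839, 0.0165]
eef_rot: [-3.141, -0.001, -0.035]
ft_force: [0.8, 0.1, -1.1]
gripper_width: 0.0578
grasp_force: 107.8
```

drive_tool([
  [0,0,0.005,0,0,0,0.2],
  [0,0,0.005,0,0,0,0.2],
  [0,0,0.004,0,0,0,0.2],
  [0,0,0.002,0,0,0,0.2],
  [0,0,0.001,0,0,0,0.2],
  [0,0,0,0,0,0,0.2],
  [0,0,0,0,0,0,0.2],
  [0,0,0,0,0,0,0.2],
])

```text
time_s: 8.25
tcp_pos: [0.5326, 0.3835, -0.0015]
eef_rot: [-3.141, -0.0, -0.035]
ft_force: [-1.0, 1.2, -1.4]
gripper_width: 0.0574
grasp_force: 107.8
```

```bash
python3 - <<'E'
from h import *
go([.532,.40,.15],-2)
o,im,d,c=cap("wrist"); cv2.imwrite(f"pics/w3.png",im)
P=cloud(d,c["intrinsics"],wristT(o,c)); z=P[...,2]
m=(im.min(2)>120)&(z<.06); print("blank top z vs x",[(round(q,3),np.round(np.nanmedian(z[m&(abs(P[...,0]-q)<.004)&(abs(P[...,1]-.384)<.02)]),4)) for q in(.52,.54,.56,.58,.60,.62)])
for v in (330,360,390,420):
    for u in range(180,470,20):
        pass
# lowest points of fingers: dark pixels off the bench
f=(im.max(2)<90)&(P[...,2]<.03)&(P[...,2]>-.02)&(abs(P[...,0]-.533)<.02)&(abs(P[...,1]-.384)<.06)&(abs(P[...,1]-.384)>.028)
print(f.sum(),np.nanpercentile(z[f],[1,10,50]) if f.any() else 0)
E
```

```text
t 8.25 tcp [ 0.5326  0.3835 -0.0015] rpy [-179.99     -0.0138   -2.0264] w 0.05735781100871812 F [-0.9652  1.1773 -1.3886] gf 107.83026337623596
turn deg (tool) [-0.01   -0.0138 -0.0264] shift mm after [  -1.1645  -16.4803 -151.5409] shift mm unturned [  -1.1355  -16.5062 -151.5383]
blank top z vs x [(0.52, np.float64(0.0193)), (0.54, np.float64(0.0193)), (0.56, np.float64(0.0192)), (0.58, np.float64(0.0192)), (0.6, np.float64(0.0192)), (0.62, np.float64(0.0192))]
4559 [-0.0026 -0.002  -0.0009]
```

View pics/w3.png

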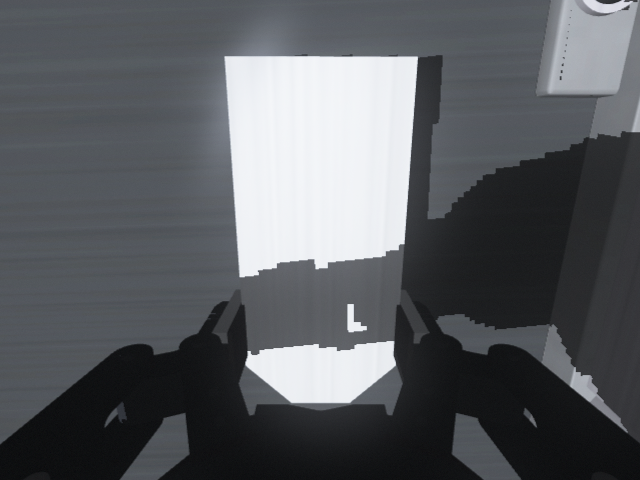

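The blank hangs level: tail edge at row 56, sides at columns 226–417, underside about 9 mm above the bench. I'll lower it further.

drive_tool([
  [0,0,0.001,0,0,0,0.2],
  [0,0,0.001,0,0,0,0.2],
  [0,0,0.001,0,0,0,0.2],
  [0,0,0.001,0,0,0,0.2],
  [0,0,0,0,0,0,0.2],
  [0,0,0,0,0,0,0.2],
  [0,0,0,0,0,0,0.2],
  [0,0,0,0,0,0,0.2],
])

```text
time_s: 9.1
tcp_pos: [0.5325, 0.3835, -0.0043]
eef_rot: [3.142, -0.0, -0.035]
ft_force: [-6.1, -3.9, 13.6]
gripper_width: 0.0575
grasp_force: 116.4
```

drive_tool([
  [0,0,-0.001,0,0,0,-0.6],
  [0,0,0,0,0,0,-0.7],
  [0,0,0,0,0,0,-0.7],
  [0,0,0,0,0,0,-0.7],
  [0,0,0,0,0,0,-0.7],
  [0,0,-0.02,0,0,0,-0.7],
  [0,0,-0.03,0,0,0,-0.7],
  [0,0,-0.05,0,0,0,-0.7],
])

```text
time_s: 9.9
tcp_pos: [0.5311, 0.3825, 0.0937]
eef_rot: [3.139, 0.004, -0.035]
ft_force: [0.2, -0.2, 0.3]
gripper_width: 0.0728
grasp_force: 0.0
```

```bash
cat > bl.py <<'E'
from h import *
def blank(o,im,d,c,zt,cx,cy,T=None):
    K=c["intrinsics"]; T=wristT(o,c) if T is None else T; P=cloud(d,K,T); z=P[...,2]
    m=(im.min(2)>55)&(abs(z-zt)<.004)&(np.hypot(P[...,0]-cx,P[...,1]-cy)<.09)
    m=cv2.morphologyEx(m.astype(np.uint8),cv2.MORPH_OPEN,np.ones((3,3)))
    X,r=rect(m,zt,K,T); print("rect",r,"z",np.nanmedian(z[m>0])); print(cv2.boxPoints(r))
E
python3 - <<'E'
from bl import *
go([.467,.386,.10],-2)
o,im,d,c=cap("wrist"); cv2.imwrite("pics/w4.png",im); blank(o,im,d,c,.01,.5,.384)
o,im,d,c=cap("top"); cv2.imwrite("pics/t4.png",im); blank(o,im,d,c,.01,.5,.384,c["T"])
E
```

```text
t 9.9 tcp [0.5311 0.3825 0.0937] rpy [179.8317   0.2528  -2.0328] w 0.0728185744303151 F [ 0.2298 -0.2486  0.2997] gf 0.0
turn deg (tool) [ 0.1682  0.2528 -0.0324] shift mm after [-64.1535  -1.2704  -6.2974] shift mm unturned [-64.1814  -1.216   -6.0179]
rect ((545.142578125, 381.5997314453125), (59.592926025390625, 89.5965347290039), 87.94295501708984) z 0.008541630698782915
[[499.3036 353.4305]
 [588.8425 350.2145]
 [590.9815 409.769 ]
 [501.4427 412.985 ]]
rect ((544.2352905273438, 382.34466552734375), (61.277645111083984, 90.0487289428711), 86.60686492919922) z 0.010066266971470839
[[497.4764 354.4244]
 [587.3673 349.0947]
 [590.9941 410.2649]
 [501.1033 415.5946]]
```

View pics/w4.png

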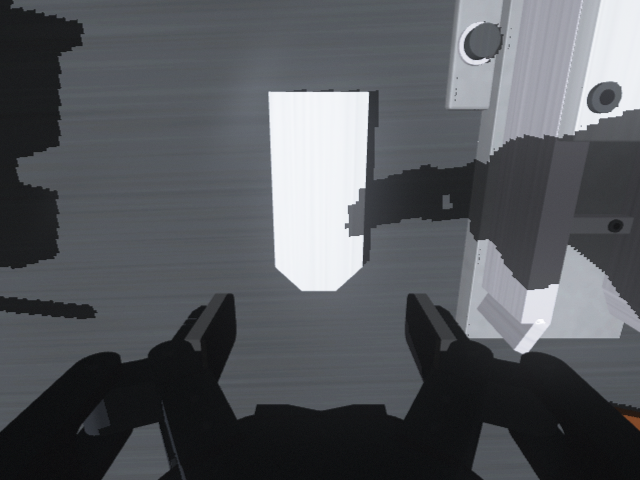

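The view shows the blank lying flat, nose towards the robot at (318,290) and tail at row 92. I'll re-grip it at the tail (+x end) and make a half turn before loading.

drive_tool([
  [0.035,0,0,0,0,0,-0.7],
  [0.034,0,0,0,0,0,-0.7],
  [0,0,0.03,0,0,0,-0.7],
  [0,0,0.03,0,0,0,-0.7],
  [0,0,0.02,0,0,0,-0.7],
  [0,0,0.01,0,0,0,-0.7],
  [0,0,0.006,0,0,0,-0.7],
  [0,0,0,0,0,0,-0.7],
])

```text
time_s: 10.8
tcp_pos: [0.6015, 0.3811, -0.0006]
eef_rot: [-3.141, -0.0, -0.035]
ft_force: [0.1, 0.2, -0.3]
gripper_width: 0.0726
grasp_force: 0.0
```

drive_tool([
  [0,0,0,0,0,0,-0.4],
  [0,0,0,0,0,0,0],
  [0,0,0,0,0,0,0.2],
  [0,0,0,0,0,0,0.2],
  [0,0,0,0,0,0,0.2],
  [0,0,0,0,0,0,0.2],
  [0,0,0,0,0,0,0.2],
  [0,0,0,0,0,0,0.2],
], grip_force=100)

```text
time_s: 11.6
tcp_pos: [0.6022, 0.3815, 0.0018]
eef_rot: [-3.14, -0.002, -0.035]
ft_force: [-2.7, -1.7, 8.7]
gripper_width: 0.0559
grasp_force: 103.8
```

drive_tool([
  [0,0,-0.01,0,0,0,0.3],
  [0,0,-0.02,0,0,0,0.3],
  [0,0,-0.03,0,0,0,0.3],
  [0,0,-0.04,0,0,0,0.3],
  [0,0,-0.05,0,0,0,0.3],
  [0,0,-0.05,0,0,0,0.3],
  [0,0,0,0,0,0,0.3],
  [0,0,0,0,0,0,0.3],
])

```text
time_s: 12.4
tcp_pos: [0.6018, 0.3812, 0.2021]
eef_rot: [-3.14, -0.003, -0.035]
ft_force: [0.0, -0.2, -2.0]
gripper_width: 0.0556
grasp_force: 106.1
```

```bash
python3 - <<'E'
from bl import *
go([.5,.30,.20],178)
for n in("wrist","side"):
    o,im,d,c=cap(n); cv2.imwrite(f"pics/{n}5.png",im)
    T=wristT(o,c) if n=="wrist" else c["T"]; P=cloud(d,c["intrinsics"],T); m=(im.min(2)>100)&(P[...,2]>.12)&(np.hypot(P[...,0]-.57,P[...,1]-.382)<.13)
    Q=P[m]; print(n,len(Q))
    if len(Q)>50:
        for x in np.arange(.5,.65,.02):
            s=abs(Q[:,0]-x)<.005
            if s.any(): print(round(x,3),np.median(Q[s,2]),np.percentile(Q[s,1],[2,98]))
E
```

```text
t 12.4 tcp [0.6018 0.3812 0.2021] rpy [-179.8893   -0.1892   -2.0244] w 0.05560594489883141 F [ 0.0265 -0.1531 -1.9894] gf 106.07977415900677
turn deg (tool) [ -0.2971   0.1739 179.9755] shift mm after [ 98.9061 -84.7169   2.1385] shift mm unturned [-98.8766  84.7623   1.6482]
wrist 11519
0.56 0.20819388285447588 [0.3525 0.4099]
0.58 0.208461362304623 [0.3519 0.4094]
0.6 0.2088156971899592 [0.3529 0.3947]
0.62 0.20897340324728836 [0.406  0.4095]
side 15467
0.5 0.49466038645803745 [0.3306 0.4023]
0.52 0.4799236659346297 [0.3367 0.4145]
0.54 0.48802413579482545 [0.2934 0.4253]
0.56 0.5037170649183638 [0.3019 0.4361]
0.58 0.4996059665970161 [0.3124 0.4458]
0.6 0.48574839087609056 [0.3254 0.4566]
0.62 0.500651514400647 [0.33   0.4242]
0.64 0.4996718644608035 [0.3378 0.3957]
```

drive_tool([
  [0,0,0,0,0,-7,0.3],
  [0,0,0,0,0,-8,0.3],
  [0,0,0,0,0,-8,0.3],
  [0,0,0,0,0,-8,0.3],
  [0,0,0,0,0,-8,0.3],
  [0,0,0,0,0,-8,0.3],
  [0,0,0,0,0,-8,0.3],
  [0,0,0,0,0,-8,0.3],
])

```text
time_s: 13.3
tcp_pos: [0.6008, 0.3807, 0.1975]
eef_rot: [-3.14, 0.002, 1.07]
ft_force: [0.6, 1.1, -1.8]
gripper_width: 0.0555
grasp_force: 106.1
```

drive_tool([
  [0,0,0,0,0,-8,0.3],
  [0,0,0,0,0,-8,0.3],
  [0,0,0,0,0,-8,0.3],
  [0,0,0,0,0,-8,0.3],
  [0,0,0,0,0,-8,0.3],
  [0,0,0,0,0,-8,0.3],
  [0,0,0,0,0,-8,0.3],
  [0,0,0,0,0,-8,0.3],
])

```text
time_s: 14.1
tcp_pos: [0.6008, 0.3806, 0.1975]
eef_rot: [-3.138, -0.001, 2.187]
ft_force: [-0.2, 0.6, -2.2]
gripper_width: 0.0558
grasp_force: 106.1
```

drive_tool([
  [0,0,0,0,0,-8,0.3],
  [0,0,0,0,0,-8,0.3],
  [0,0,0,0,0,-8,0.3],
  [0,0,0,0,0,-8,0.3],
  [0,0,0,0,0,-8,0.3],
  [0,0,0,0,0,-8,0.3],
  [0,0,0,0,0,-5,0.3],
  [0,0,0,0,0,0,0.3],
])

```text
time_s: 14.9
tcp_pos: [0.6009, 0.3807, 0.1977]
eef_rot: [-3.14, -0.003, 3.107]
ft_force: [0.3, -0.5, -2.3]
gripper_width: 0.0556
grasp_force: 106.1
```

```bash
python3 - <<'E'
from bl import *
a=np.radians(-2); t=np.array([.618,.2216])+np.array([np.cos(a),np.sin(a)])*-.21
print(t); go([*t,.15],178)
E
```

```text
[0.40812793 0.22892889]
t 14.9 tcp [0.6009 0.3807 0.1977] rpy [-179.9227   -0.1437  178.038 ] w 0.055570934895391916 F [ 0.3476 -0.498  -2.2625] gf 106.08822022564709
turn deg (tool) [-0.0773 -0.1437  0.0381] shift mm after [ 187.3111 -158.3911   47.6944] shift mm unturned [ 187.296  -158.2016   48.3776]
```

drive_tool([
  [0.02,-0.02,0,0,0,0,0.3],
  [0.033,-0.028,0,0,0,0,0.3],
  [0.033,-0.028,0,0,0,0,0.3],
  [0.033,-0.028,0,0,0,0,0.3],
  [0.033,-0.028,0,0,0,0,0.3],
  [0.035,-0.026,0,0,0,0,0.3],
  [0,0,0.02,0,0,0,0.3],
  [0,0,0.02,0,0,0,0.3],
])

```text
time_s: 15.7
tcp_pos: [0.4083, 0.2292, 0.1592]
eef_rot: [3.141, 0.001, 3.103]
ft_force: [-0.5, 0.5, -1.9]
gripper_width: 0.0556
grasp_force: 106.2
```

```bash
cat > chk.py <<'E'
from h import *
np.set_printoptions(precision=4,suppress=True)
def look(zb):
    "blank sides/nose in top view, top face at height zb"
    o,im,d,c=cap("top"); P=cloud(d,c["intrinsics"],c["T"]); z=P[...,2]; T=c["T"]; K=c["intrinsics"]
    p=o["tcp_pos"]
    m=(abs(z-zb)<.012)&(P[...,0]>p[0]-.04)&(P[...,0]<p[0]+.12)&(abs(P[...,1]-p[1])<.05)&(im.min(2)>90)
    X,_=rect(m,zb,K,T); R=np.array([[1,-.0349],[.0349,1]]); Y=X@R.T
    print("blank top view z",np.nanmedian(z[m]))
    x1=Y[:,0].max(); e=Y[:,0]
    for a in np.arange(x1-.08,x1-.015,.012):
        s=abs(e-a)<.006; print("  x",round(a,4),"y lo/hi/mid",Y[s,1].min(),Y[s,1].max(),(Y[s,1].min()+Y[s,1].max())/2)
    print("  nose x (rot frame)",x1, "jig axis y (rot)", .618*.0349+.2216, "tcp rot",R@p[:2])
    return o,im
E
python3 - <<'E'
from chk import *
go([.408,.2289,.13],178)
o,im=look(env.get_obs()["tcp_pos"][2]+.0065); cv2.imwrite("pics/t6.png",im)
o,w,d,c=cap("wrist"); cv2.imwrite("pics/tw6.png",np.hstack([cv2.resize(im[150:330,110:290],(400,400)),cv2.resize(w,(400,400))])); 
E
```

```text
t 15.7 tcp [0.4083 0.2292 0.1592] rpy [179.9768   0.0447 177.7704] w 0.05561847117999688 F [-0.5092  0.5036 -1.8824] gf 106.20363953523338
turn deg (tool) [ 0.0231  0.0447 -0.2296] shift mm after [ 0.265  -0.2894 29.1775] shift mm unturned [ 0.2866 -0.3022 29.1772]
blank top view z 0.1669155753707685
  x 0.4234 y lo/hi/mid 0.21653613304272293 0.25763260307548835 0.23708436805910565
  x 0.4354 y lo/hi/mid 0.21316832499384375 0.266356281498099 0.23976230324597136
  x 0.4474 y lo/hi/mid 0.21174607152883018 0.27331812173458303 0.2425320966317066
  x 0.4594 y lo/hi/mid 0.21098342431151526 0.27426330578902264 0.24262336505026894
  x 0.4714 y lo/hi/mid 0.21138309367543281 0.2732435262761937 0.24231330997581324
  x 0.4834 y lo/hi/mid 0.21218524637490166 0.2740344315672379 0.24310983897106977
  nose x (rot frame) 0.5034007082393354 jig axis y (rot) 0.2431682 tcp rot [0.4003 0.2434]
```

View pics/tw6.png

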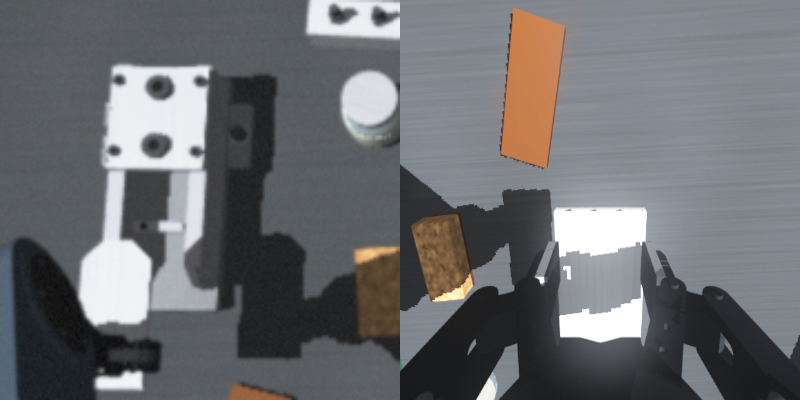

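The blank is level in the gripper. The top crop shows its nose lined up with the channel at about (115,240), within 1 mm of the jig axis. I'll pitch it 7° nose-up, lower it and slide it in.

drive_tool([
  [0,0.0005,0,0,-3.5,0,0.3],
  [0,0,0,0,-3.5,0,0.3],
  [0.005,0,0.04,0,0,0,0.3],
  [0.005,0,0.04,0,0,0,0.3],
  [0.004,0,0.03,0,0,0,0.3],
  [0.002,0,0.015,0,0,0,0.3],
  [0,0,0,0,0,0,0.3],
  [0,0,0,0,0,0,0.3],
])

```text
time_s: 16.6
tcp_pos: [0.4088, 0.2305, 0.0339]
eef_rot: [3.141, 0.122, 3.105]
ft_force: [0.3, -0.4, -1.2]
gripper_width: 0.0556
grasp_force: 106.6
```

```bash
python3 - <<'E'
from chk import *
a=np.radians(-2); t=np.array([.618,.2216])+np.array([np.cos(a),np.sin(a)])*-.157
go([*t,.0275],178,-7)
E
```

```text
t 16.6 tcp [0.4088 0.2305 0.0339] rpy [179.9928   7.0114 177.917 ] w 0.05561304269079937 F [ 0.2889 -0.4477 -1.2206] gf 106.60971261095256
turn deg (tool) [-0.0029  0.0114 -0.0823] shift mm after [-51.1787  -1.5538  12.7443] shift mm unturned [-51.1784  -1.4796  12.7546]
```

drive_tool([
  [-0.01,-0.001,0.002,0,0,0,0.3],
  [-0.01,0,0.002,0,0,0,0.3],
  [-0.01,0,0.002,0,0,0,0.3],
  [-0.01,0,0.002,0,0,0,0.3],
  [-0.011,0,0.002,0,0,0,0.3],
  [0,0,0,0,0,0,0.3],
  [0,0,0,0,0,0,0.3],
  [0,0,0,0,0,0,0.3],
])

```text
time_s: 17.4
tcp_pos: [0.4596, 0.2273, 0.0294]
eef_rot: [-3.141, 0.121, 3.106]
ft_force: [-0.3, -0.4, -1.3]
gripper_width: 0.0556
grasp_force: 106.6
```

```bash
python3 - <<'E'
from chk import *
a=np.radians(-2); t=np.array([.618,.2216])+np.array([np.cos(a),np.sin(a)])*-.157
go([*t,.0245],178,-7)
o,im,d,c=cap("side"); s=cv2.resize(im[285:385,195:345],(400,267),interpolation=2)
o,im,d,c=cap("top"); t=cv2.resize(im[170:310,130:240],(400,509),interpolation=2)
cv2.imwrite("pics/st7.png",np.hstack([np.vstack([s,np.zeros((242,400,3),np.uint8)]),t]))
E
```

```text
t 17.4 tcp [0.4596 0.2273 0.0294] rpy [-179.9841    6.9609  177.9764] w 0.05562559107134747 F [-0.2786 -0.4493 -1.2879] gf 106.60163446795195
turn deg (tool) [-0.0187 -0.0391 -0.0234] shift mm after [-0.8551 -0.1657  5.063 ] shift mm unturned [-0.8586 -0.1636  5.0625]
```

View pics/st7.png

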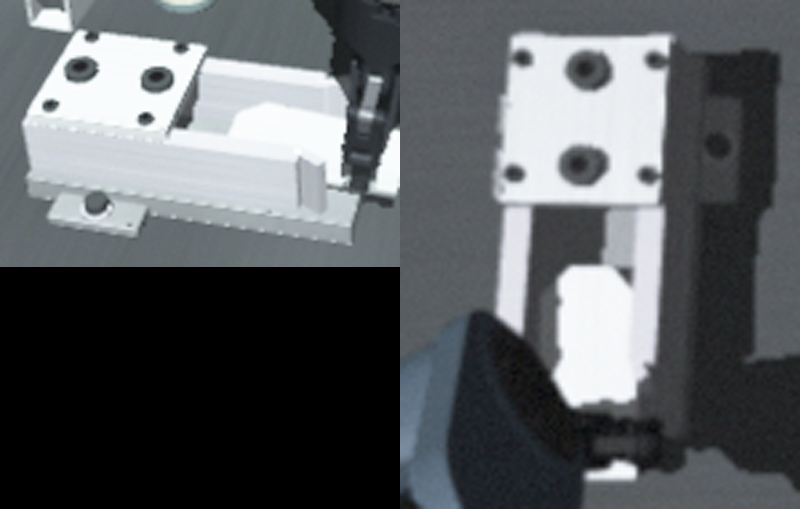

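The views show the nose between the cheeks over the lip (crop (590,270)), held by the tail. Now I'll lower it to rest and release.

drive_tool([
  [0,0,0.002,0,0,0,0.3],
  [0,0,0.0015,0,0,0,0.3],
  [0,0,0.001,0,0,0,0.3],
  [0,0,0.001,0,0,0,0.3],
  [0,0,0,0,0,0,0.3],
  [0,0,0,0,0,0,0.3],
  [0,0,0,0,0,0,0.3],
  [0,0,0,0,0,0,0.3],
])

```text
time_s: 18.3
tcp_pos: [0.4608, 0.2274, 0.0242]
eef_rot: [3.142, 0.122, 3.106]
ft_force: [-0.3, 0.5, -2.0]
gripper_width: 0.0553
grasp_force: 106.6
```

drive_tool([
  [0,0,0.001,0,0,0,0.3],
  [0,0,0,0,0,0,-0.5],
  [0,0,0,0,0,0,-0.7],
  [0,0,0,0,0,0,-0.7],
  [0,0,0,0,0,0,-0.7],
  [0,0,-0.02,0,0,0,-0.7],
  [0,0,-0.04,0,0,0,-0.7],
  [0.02,0,-0.04,0,0,0,-0.7],
])

```text
time_s: 19.1
tcp_pos: [0.4299, 0.2285, 0.1213]
eef_rot: [3.141, 0.123, 3.105]
ft_force: [0.4, -0.9, 1.0]
gripper_width: 0.0724
grasp_force: 0.0
```

drive_tool([
  [0.05,0,0,0,0,0,0.5],
  [0.04,0,0,0,0,0,0.5],
  [0,0,0,0,0,0,0.5],
  [0,0,0,0,7,0,0.5],
  [0,0,0,0,0,0,0.5],
  [0,0,0,0,0,0,0.5],
  [0,0,0,0,0,0,0.5],
  [0,0,0,0,0,0,0.5],
])

```text
time_s: 19.9
tcp_pos: [0.3393, 0.2315, 0.1088]
eef_rot: [-3.141, 0.001, 3.106]
ft_force: [-0.3, 0.9, -0.8]
gripper_width: 0.0214
grasp_force: 0.0
```

```bash
cat >> chk.py <<'E'
def jigview():
    "blank profile in jig frame from top and side depth"
    for n in("top","side"):
        o,im,d,c=cap(n); P=cloud(d,c["intrinsics"],c["T"])-[.618,.2216,0]
        a=np.radians(-2); J=np.stack([P[...,0]*np.cos(a)+P[...,1]*np.sin(a),-P[...,0]*np.sin(a)+P[...,1]*np.cos(a),P[...,2]],-1)
        cv2.imwrite(f"pics/j_{n}_{o['time_s']:.2f}.png",im)
        for x in range(-205,60,10):
            s=(abs(J[...,0]-x/1000)<.004)&(abs(J[...,1])<.028)&(J[...,2]<.062)
            if s.sum()>5: print(n,x,s.sum(),"z med/90",np.nanpercentile(J[s][:,2],[50,90]),"y",np.percentile(J[s][:,1],[2,98]))
E
python3 - <<'E'
from chk import *
jigview(); go([.40,.23,.10],178)
E
```

```text
top -205 95 z med/90 [0.0004 0.0024] y [-0.0263  0.027 ]
top -195 74 z med/90 [0.0007 0.0032] y [-0.0273  0.0267]
top -185 99 z med/90 [0.0014 0.0274] y [-0.0275  0.0259]
top -175 103 z med/90 [0.0277 0.0297] y [-0.0269  0.0266]
top -165 82 z med/90 [0.0292 0.0315] y [-0.0271  0.0272]
top -155 102 z med/90 [0.0303 0.0326] y [-0.0263  0.0273]
top -145 77 z med/90 [0.0324 0.0344] y [-0.0265  0.0262]
top -135 96 z med/90 [0.0331 0.0355] y [-0.0263  0.0257]
top -125 82 z med/90 [0.0344 0.0371] y [-0.0263  0.0273]
top -115 87 z med/90 [0.0356 0.0381] y [-0.0216  0.0269]
top -105 71 z med/90 [0.0366 0.0387] y [-0.0201  0.0268]
top -95 84 z med/90 [0.0381 0.0406] y [-0.0202  0.0267]
top -85 80 z med/90 [0.0389 0.0414] y [-0.0225  0.0266]
top -75 81 z med/90 [0.0412 0.0435] y [-0.0223  0.0274]
top -65 77 z med/90 [0.0415 0.0437] y [-0.0211  0.0227]
top -55 42 z med/90 [0.0412 0.0446] y [-0.0164  0.0266]
top -45 69 z med/90 [0.02   0.0226] y [-0.0169  0.027 ]
top -35 62 z med/90 [0.0203 0.0229] y [-0.0161  0.0272]
top -25 61 z med/90 [0.021  0.0236] y [-0.0158  0.0262]
top -15 64 z med/90 [0.
[... 807 characters left out ...]
ed/90 [0.0393 0.0406] y [-0.0275  0.0062]
side -65 39 z med/90 [0.0403 0.042 ] y [-0.0208  0.0081]
side -55 10 z med/90 [0.0402 0.0494] y [-0.028  -0.0033]
side -45 17 z med/90 [0.0182 0.0205] y [-0.0277 -0.0149]
side -35 18 z med/90 [0.0187 0.0265] y [-0.0279 -0.0171]
side -25 19 z med/90 [0.0185 0.0502] y [-0.028  -0.0145]
side -15 17 z med/90 [0.0186 0.0238] y [-0.0279 -0.0162]
side -5 10 z med/90 [0.019  0.0202] y [-0.0259 -0.0157]
t 20.0 tcp [0.3394 0.2316 0.1089] rpy [-179.9858    0.0326  177.9808] w 0.021691638177486542 F [-0.625  -0.216   1.1565] gf 0.0
turn deg (tool) [-0.0142  0.0326 -0.0192] shift mm after [-60.6052   0.5361   8.9121] shift mm unturned [-60.6      0.5587   8.9464]
```

The blank lies on the bed edge and lip as intended: tail at jig x ≈ −186, nose ≈ −54, rising 7°, centred. Now I'll push it with the fingers nearly shut.

drive_tool([
  [0,0.0005,0.03,0,0,0,0.5],
  [0,0,0.03,0,0,0,0.5],
  [0,0,0.02,0,0,0,0.5],
  [0,0,0.006,0,0,0,0.5],
  [-0.04,0,0,0,0,0,0.5],
  [-0.03,0,0,0,0,0,0.5],
  [0,0,0,0,0,0,0.5],
  [0,0,0,0,0,0,0.5],
])

```text
time_s: 20.8
tcp_pos: [0.4097, 0.2296, 0.0234]
eef_rot: [3.142, 0.0, 3.106]
ft_force: [-0.4, -0.9, -0.1]
gripper_width: 0.0212
grasp_force: 0.0
```

drive_tool([
  [-0.008,0,0,0,0,0,0.5],
  [-0.008,0,0,0,0,0,0.5],
  [-0.008,0,0,0,0,0,0.5],
  [-0.008,0,0,0,0,0,0.5],
  [-0.006,0,0,0,0,0,0.5],
  [0,0,0,0,0,0,0.5],
  [0,0,0,0,0,0,0.5],
  [0,0,0,0,0,0,0.5],
])

```text
time_s: 21.6
tcp_pos: [0.4476, 0.2284, 0.023]
eef_rot: [-3.142, -0.0, 3.106]
ft_force: [-1.9, 0.6, 0.8]
gripper_width: 0.0215
grasp_force: 1.0
```

```bash
cat >> chk.py <<'E'
def jx():
    o=env.get_obs(); p=o["tcp_pos"]-[.618,.2216,0]; a=np.radians(-2)
    print("jig tcp",p[0]*np.cos(a)+p[1]*np.sin(a),-p[0]*np.sin(a)+p[1]*np.cos(a),p[2])
E
python3 - <<'E'
from chk import *
jx(); jigview()
E
```

```text
jig tcp -0.17048269583850448 0.0008059826207786735 0.022971530783972863
top -205 69 z med/90 [-0.0003  0.0018] y [-0.0266  0.0106]
top -195 53 z med/90 [-0.0002  0.0019] y [-0.0271  0.0112]
top -185 65 z med/90 [-0.0005  0.002 ] y [-0.0268  0.0098]
top -175 9 z med/90 [0.0022 0.0363] y [-0.0271 -0.0081]
top -155 13 z med/90 [0.0311 0.0332] y [-0.0194 -0.0094]
top -145 44 z med/90 [0.0317 0.034 ] y [-0.027   0.0034]
top -135 56 z med/90 [0.0334 0.0349] y [-0.0262  0.0049]
top -125 57 z med/90 [0.0338 0.0366] y [-0.0263  0.008 ]
top -115 58 z med/90 [0.0351 0.0377] y [-0.0217  0.0121]
top -105 59 z med/90 [0.0364 0.0387] y [-0.0207  0.0172]
top -95 77 z med/90 [0.038  0.0401] y [-0.0204  0.0226]
top -85 82 z med/90 [0.0393 0.0414] y [-0.0228  0.0272]
top -75 78 z med/90 [0.0408 0.0434] y [-0.0223  0.027 ]
top -65 86 z med/90 [0.0414 0.0439] y [-0.0216  0.0267]
top -55 76 z med/90 [0.043  0.0455] y [-0.024   0.0274]
top -45 91 z med/90 [0.0442 0.0466] y [-0.0236  0.0264]
top -35 56 z med/90 [0.0453 0.049 ] y [-0.02    0.0185]
top -25 35 z med/90 [0.0213 0.0234] y [-0.0163  0.027 ]
top -
[... 507 characters left out ...]
.0264  0.0248]
side -125 48 z med/90 [0.033  0.0344] y [-0.0247  0.0076]
side -115 45 z med/90 [0.0343 0.0359] y [-0.0271  0.0019]
side -105 44 z med/90 [0.0351 0.0376] y [-0.0279  0.0007]
side -95 50 z med/90 [0.0364 0.0382] y [-0.0277  0.0034]
side -85 45 z med/90 [0.0377 0.0389] y [-0.0275  0.0032]
side -75 48 z med/90 [0.0391 0.0408] y [-0.027   0.0053]
side -65 52 z med/90 [0.0404 0.0424] y [-0.0275  0.0075]
side -55 54 z med/90 [0.0416 0.043 ] y [-0.026   0.0068]
side -45 44 z med/90 [0.0428 0.0445] y [-0.0207  0.0097]
side -35 28 z med/90 [0.0435 0.0455] y [-0.021   0.0113]
side -15 17 z med/90 [0.0186 0.0207] y [-0.0274 -0.0162]
side -5 10 z med/90 [0.0192 0.0204] y [-0.0276 -0.0156]
```

drive_tool([
  [-0.007,0,0,0,0,0,0.5],
  [-0.007,0,0,0,0,0,0.5],
  [-0.007,0,0,0,0,0,0.5],
  [-0.007,0,0,0,0,0,0.5],
  [-0.006,0,0,0,0,0,0.5],
  [-0.006,0,0,0,0,0,0.5],
  [0,0,0,0,0,0,0.5],
  [0,0,0,0,0,0,0.5],
])

```text
time_s: 22.5
tcp_pos: [0.4879, 0.227, 0.0234]
eef_rot: [3.141, 0.0, 3.106]
ft_force: [-4.8, -0.8, 7.6]
gripper_width: 0.0215
grasp_force: 5.0
```

```bash
python3 - <<'E'
from chk import *
jx(); jigview()
E
```

```text
jig tcp -0.13022960099311506 0.0008224440787308867 0.02341889562281363
top -205 96 z med/90 [0.0006 0.0028] y [-0.026   0.0268]
top -195 60 z med/90 [0.0011 0.0031] y [-0.0276  0.0163]
top -185 66 z med/90 [0.0004 0.0019] y [-0.0273  0.0124]
top -175 63 z med/90 [0.0001 0.0031] y [-0.0275  0.0115]
top -165 52 z med/90 [0.0003 0.0024] y [-0.0256  0.0109]
top -155 62 z med/90 [0.0131 0.0215] y [-0.0256  0.0102]
top -145 58 z med/90 [0.0205 0.0229] y [-0.0274  0.0045]
top -135 8 z med/90 [0.032  0.0434] y [-0.0268 -0.0157]
top -105 30 z med/90 [0.0454 0.0466] y [-0.0231 -0.0028]
top -95 41 z med/90 [0.0437 0.046 ] y [-0.024  -0.0016]
top -85 37 z med/90 [0.0425 0.0442] y [-0.0225  0.0029]
top -75 45 z med/90 [0.0421 0.044 ] y [-0.0232  0.006 ]
top -65 59 z med/90 [0.0405 0.0419] y [-0.0213  0.011 ]
top -55 57 z med/90 [0.0382 0.0408] y [-0.0232  0.016 ]
top -45 60 z med/90 [0.0374 0.0391] y [-0.0217  0.0211]
top -35 67 z med/90 [0.0363 0.0388] y [-0.0202  0.0266]
top -25 80 z med/90 [0.0351 0.0371] y [-0.0207  0.0256]
top -15 45 z med/90 [0.034  0.0355] y [-0.0212  0.0267]
side -205 77 
[... 331 characters left out ...]
027   0.0266]
side -145 128 z med/90 [0.0196 0.0491] y [-0.0266  0.0247]
side -135 25 z med/90 [0.0316 0.0502] y [-0.0085  0.0273]
side -105 9 z med/90 [0.0418 0.0441] y [-0.0021  0.0106]
side -95 45 z med/90 [0.0415 0.0431] y [-0.0274  0.0091]
side -85 47 z med/90 [0.0404 0.0413] y [-0.0277  0.0063]
side -75 43 z med/90 [0.039  0.0412] y [-0.0277  0.0067]
side -65 44 z med/90 [0.0376 0.0392] y [-0.0271  0.0045]
side -55 39 z med/90 [0.0367 0.0381] y [-0.0263  0.0014]
side -45 34 z med/90 [0.0356 0.0369] y [-0.0252  0.0019]
side -35 39 z med/90 [0.034  0.0352] y [-0.0277 -0.0005]
side -25 31 z med/90 [0.033  0.0347] y [-0.0247 -0.0019]
side -15 34 z med/90 [0.0317 0.0328] y [-0.0269 -0.001 ]
```

The blank has tipped nose-down (its top slopes from 46 mm at the tail end down to 34 mm). I'll raise the pusher above the lip height and carry on.

drive_tool([
  [0.003,0,0,0,0,0,0.5],
  [0,0,-0.009,0,0,0,0.5],
  [-0.008,0,0,0,0,0,0.5],
  [-0.008,0,0,0,0,0,0.5],
  [-0.008,0,0,0,0,0,0.5],
  [-0.008,0,0,0,0,0,0.5],
  [-0.008,0,0,0,0,0,0.5],
  [0,0,0,0,0,0,0.5],
])

```text
time_s: 23.4
tcp_pos: [0.5257, 0.2255, 0.0319]
eef_rot: [3.141, 0.001, 3.106]
ft_force: [-1.2, 0.1, -0.6]
gripper_width: 0.0216
grasp_force: 0.0
```

drive_tool([
  [-0.004,0,0,0,0,0,0.5],
  [-0.004,0,0,0,0,0,0.5],
  [-0.003,0,0,0,0,0,0.5],
  [-0.001,0,0,0,0,0,0.5],
  [0,0,0,0,0,0,0.5],
  [0,0,0,0,0,0,0.5],
  [0,0,0,0,0,0,0.5],
  [0,0,0,0,0,0,0.5],
])

```text
time_s: 24.2
tcp_pos: [0.5365, 0.2252, 0.032]
eef_rot: [3.142, 0.0, 3.106]
ft_force: [0.2, -0.1, 0.5]
gripper_width: 0.0211
grasp_force: 0.0
```

```bash
python3 - <<'E'
from chk import *
jx(); jigview()
E
```

```text
jig tcp -0.08153788007317316 0.0007603854817407833 0.03204474616733676
top -205 97 z med/90 [0.0002 0.0024] y [-0.0272  0.027 ]
top -195 73 z med/90 [-0.0001  0.0025] y [-0.0272  0.0262]
top -185 93 z med/90 [0.0001 0.0022] y [-0.0266  0.0272]
top -175 83 z med/90 [0.0004 0.0029] y [-0.0274  0.0267]
top -165 75 z med/90 [0.0003 0.0028] y [-0.0268  0.027 ]
top -155 97 z med/90 [0.0167 0.0225] y [-0.0263  0.0259]
top -145 96 z med/90 [0.0201 0.0225] y [-0.0276  0.026 ]
top -135 56 z med/90 [0.0199 0.0222] y [-0.0271  0.0085]
top -125 49 z med/90 [0.0201 0.0227] y [-0.0242  0.0082]
top -115 47 z med/90 [0.0203 0.0224] y [-0.0187  0.0072]
top -105 34 z med/90 [0.0196 0.0217] y [-0.0161  0.0073]
top -95 45 z med/90 [0.0214 0.0394] y [-0.0162  0.0069]
top -85 16 z med/90 [0.0207 0.0545] y [-0.0214  0.0077]
top -55 20 z med/90 [0.0382 0.0399] y [-0.0211 -0.0081]
top -45 36 z med/90 [0.038  0.0402] y [-0.0214  0.0033]
top -35 42 z med/90 [0.0384 0.0403] y [-0.0214  0.0038]
top -25 45 z med/90 [0.0373 0.0394] y [-0.0212  0.0075]
top -15 21 z med/90 [0.0355 0.0376] y [-0.0219  0.0075]
side -20
[... 336 characters left out ...]
0268  0.0254]
side -145 78 z med/90 [0.0182 0.02  ] y [-0.0265  0.0261]
side -135 70 z med/90 [0.0183 0.0198] y [-0.0273  0.0266]
side -125 30 z med/90 [0.018  0.0193] y [-0.0274 -0.0069]
side -115 25 z med/90 [0.0179 0.0197] y [-0.0274 -0.0106]
side -105 21 z med/90 [0.0189 0.0401] y [-0.0279 -0.0152]
side -95 66 z med/90 [0.0475 0.0588] y [-0.0277  0.0232]
side -85 9 z med/90 [0.0581 0.0601] y [-0.0199  0.0276]
side -55 7 z med/90 [0.0367 0.0382] y [-0.0035  0.0027]
side -45 28 z med/90 [0.0365 0.0376] y [-0.0218  0.0021]
side -35 37 z med/90 [0.0353 0.0368] y [-0.0266  0.0003]
side -25 37 z med/90 [0.0351 0.0365] y [-0.0271  0.0005]
side -15 35 z med/90 [0.0342 0.0361] y [-0.0269  0.0007]
```

drive_tool([
  [-0.001,0,0,0,0,0,0.5],
  [-0.001,0,0,0,0,0,0.5],
  [-0.001,0,0,0,0,0,0.5],
  [-0.001,0,0,0,0,0,0.5],
  [-0.001,0,0,0,0,0,0.5],
  [0,0,0,0,0,0,0.5],
  [0,0,0,0,0,0,0.5],
  [0,0,0,0,0,0,0.5],
])

```text
time_s: 25.1
tcp_pos: [0.5415, 0.225, 0.032]
eef_rot: [3.142, 0.0, 3.106]
ft_force: [-0.4, -0.8, 0.4]
gripper_width: 0.0213
grasp_force: 0.0
```

```bash
python3 - <<'E'
from chk import *
jx(); jigview()
E
```

```text
jig tcp -0.07652595900581464 0.0007145974901288659 0.03199019213494335
top -205 95 z med/90 [0.0003 0.0028] y [-0.0258  0.0268]
top -195 73 z med/90 [-0.      0.0022] y [-0.0269  0.0264]
top -185 96 z med/90 [0.0003 0.0025] y [-0.0269  0.0259]
top -175 82 z med/90 [-0.0001  0.0024] y [-0.0265  0.0251]
top -165 72 z med/90 [0.     0.0024] y [-0.0258  0.0262]
top -155 101 z med/90 [0.0172 0.022 ] y [-0.0274  0.0277]
top -145 98 z med/90 [0.02   0.0226] y [-0.0255  0.0268]
top -135 69 z med/90 [0.0207 0.0224] y [-0.0265  0.0244]
top -125 51 z med/90 [0.0206 0.022 ] y [-0.0247  0.0087]
top -115 47 z med/90 [0.02   0.0234] y [-0.0184  0.0072]
top -105 34 z med/90 [0.021  0.0224] y [-0.0165  0.0071]
top -95 37 z med/90 [0.0211 0.0234] y [-0.0156  0.0069]
top -85 51 z med/90 [0.0212 0.0505] y [-0.0205  0.0077]
top -45 30 z med/90 [0.0299 0.0324] y [-0.0188  0.0015]
top -35 43 z med/90 [0.0302 0.0319] y [-0.0195  0.0045]
top -25 38 z med/90 [0.0302 0.0328] y [-0.0186  0.007 ]
top -15 26 z med/90 [0.0299 0.0325] y [-0.02    0.0072]
side -205 81 z med/90 [-0.0018 -0.0003] y [-0.0262  0.0259]
s
[... 284 characters left out ...]
265  0.0257]
side -145 79 z med/90 [0.0187 0.0199] y [-0.0264  0.0267]
side -135 65 z med/90 [0.0186 0.0205] y [-0.0248  0.0254]
side -125 29 z med/90 [0.0185 0.0207] y [-0.0269 -0.007 ]
side -115 23 z med/90 [0.0176 0.0193] y [-0.0277 -0.0115]
side -105 17 z med/90 [0.0193 0.0203] y [-0.0266 -0.0143]
side -95 25 z med/90 [0.0192 0.0431] y [-0.0277 -0.0155]
side -85 55 z med/90 [0.0437 0.0585] y [-0.0268  0.0261]
side -75 7 z med/90 [0.0603 0.0614] y [-0.0092  0.0269]
side -45 11 z med/90 [0.0283 0.0294] y [-0.0137 -0.0045]
side -35 28 z med/90 [0.0285 0.0296] y [-0.0275 -0.006 ]
side -25 32 z med/90 [0.0285 0.0304] y [-0.0276 -0.0053]
side -15 33 z med/90 [0.0287 0.0303] y [-0.026  -0.0043]
```

The blank has dropped and lies level at 30 mm top height. I'll retreat and verify.

drive_tool([
  [0.01,0,-0.01,0,0,0,0.5],
  [0.02,0,-0.03,0,0,0,0.5],
  [0.03,0,-0.04,0,0,0,0.5],
  [0.03,0,-0.04,0,0,0,0.5],
  [0.03,0,0,0,0,0,0.5],
  [0.03,0,0,0,0,0,0.5],
  [0,0,0,0,0,0,0.5],
  [0,0,0,0,0,0,0.5],
])

```text
time_s: 26.0
tcp_pos: [0.3913, 0.2305, 0.1527]
eef_rot: [3.141, 0.001, 3.107]
ft_force: [-0.1, -0.0, -0.2]
gripper_width: 0.0215
grasp_force: 0.0
```

```bash
python3 - <<'E'
from chk import *
jigview()
o,im,d,c=cap("top"); cv2.imwrite("pics/t9.png",im)
a=cv2.resize(im[170:310,130:240],(400,509),interpolation=2); b=cv2.resize(im[130:340,230:480],(400,336))
cv2.imwrite("pics/t9c.png",np.hstack([a,np.vstack([b,np.zeros((173,400,3),np.uint8)])]))
E
```

```text
top -205 92 z med/90 [0.0005 0.0023] y [-0.0259  0.0256]
top -195 75 z med/90 [-0.0001  0.002 ] y [-0.0277  0.0273]
top -185 96 z med/90 [0.0004 0.0025] y [-0.0271  0.0264]
top -175 81 z med/90 [0.0003 0.0027] y [-0.0264  0.0264]
top -165 72 z med/90 [0.0003 0.0026] y [-0.0266  0.0273]
top -155 98 z med/90 [0.0148 0.022 ] y [-0.0274  0.0264]
top -145 97 z med/90 [0.0198 0.0223] y [-0.0257  0.0261]
top -135 81 z med/90 [0.0201 0.0226] y [-0.0272  0.0261]
top -125 77 z med/90 [0.0205 0.0233] y [-0.023   0.0266]
top -115 78 z med/90 [0.0197 0.0221] y [-0.0185  0.0265]
top -105 60 z med/90 [0.0203 0.0228] y [-0.0162  0.0275]
top -95 68 z med/90 [0.0207 0.0234] y [-0.0154  0.0262]
top -85 71 z med/90 [0.0199 0.022 ] y [-0.0176  0.0259]
top -75 84 z med/90 [0.0293 0.0321] y [-0.0194  0.0267]
top -65 63 z med/90 [0.0302 0.0331] y [-0.0182  0.0267]
top -55 68 z med/90 [0.0306 0.0324] y [-0.0195  0.0265]
top -45 81 z med/90 [0.0302 0.0319] y [-0.02    0.0269]
top -35 72 z med/90 [0.0302 0.0327] y [-0.0193  0.0271]
top -25 65 z med/90 [0.0306 0.0329] y [-0.0188  0.0263]
top -15 49 z med/90 [0.
[... 493 characters left out ...]
0259  0.0254]
side -125 30 z med/90 [0.0187 0.0203] y [-0.0279 -0.0065]
side -115 24 z med/90 [0.0185 0.0202] y [-0.0279 -0.0097]
side -105 20 z med/90 [0.0184 0.0214] y [-0.0273 -0.0148]
side -95 17 z med/90 [0.0185 0.0229] y [-0.0278 -0.0165]
side -85 23 z med/90 [0.0193 0.0252] y [-0.0279 -0.0138]
side -75 29 z med/90 [0.0288 0.0308] y [-0.0273 -0.0037]
side -65 30 z med/90 [0.0282 0.0304] y [-0.0271 -0.0062]
side -55 32 z med/90 [0.0284 0.0306] y [-0.0278 -0.0061]
side -45 34 z med/90 [0.0282 0.0305] y [-0.0279 -0.0045]
side -35 29 z med/90 [0.029  0.0304] y [-0.0278 -0.0055]
side -25 29 z med/90 [0.0281 0.0297] y [-0.0261 -0.0063]
side -15 28 z med/90 [0.0285 0.03  ] y [-0.026  -0.0069]
```

View pics/t9c.png

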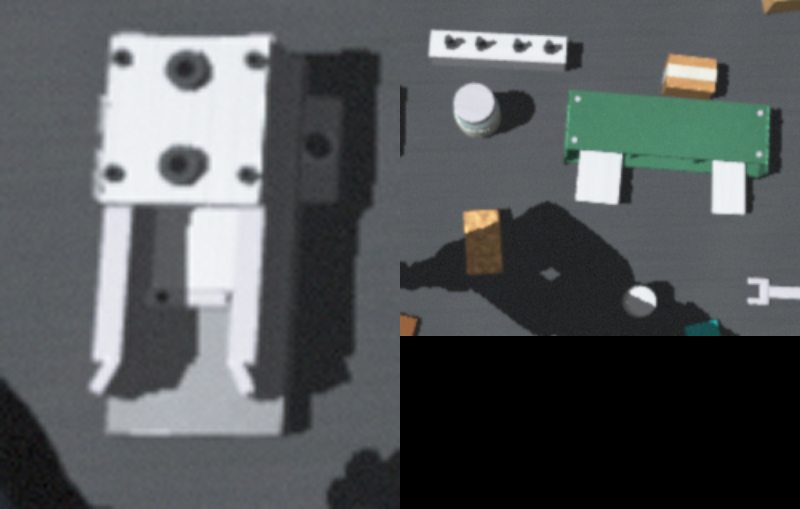

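The view shows the blank behind the lip (crop (215,290)), level with the lip and flat. The other two blanks and the bystanders are where they were.

```bash
python3 -c "
from cell import env
print(env.hand_in())"
```

```text
the job is handed in; nothing more can be done
None
```

The clipped blank lies flat in the jig's nest behind the lip, clipped end at the far stops, and I've handed the job in (about 26 s used). The last camera check showed the other two blanks still in the rack and nothing visibly disturbed; no verdict came back on hand-in.

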